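# Release a media cartridge and load it with the good grinding balls

## Task

Press the orange cartridge down in its dock until the push-push latch trips and it springs up, draw it out and stand it upright in the middle of the blue mat. Then use the slotted scoop, never the fingers, to lift all the full-size grinding balls out of the tray and tip them into the cartridge, letting the worn small ones fall back so that they stay in the tray. Finally stand the scoop back in the middle of its rest, and leave the other things on the bench alone.

Things in the scene. Friction and masses are not known exactly. Their poses are not given: they have to be found in the camera images.
- dock: White dock fixed on the worktop, 166 (x) x 100 (y) x 82 mm high, with a pocket 134 x 68 mm open at the top that holds the cartridge. Origin: centre of its underside. Black panel with a green lamp on its -x face. Its x axis points away from the robot within 0.2 rad. Once the latch is tripped the lift stays up.
- dock_lift (a joint): Height in m of the sprung lift under the cartridge in the dock, + up. 0: latched, rim 2 mm above the dock's top, too low to grip. Pressing the cartridge 6 mm down (to -0.006, 4 to 8 N, then a firm stop) trips the push-push latch; as the finger rises the spring lifts it to +0.036 within 2 s: rim 38 mm above the dock's top, the rest still in the pocket. A shorter press goes back to 0.
- cartridge_center (a point): Orange open-topped box (media cartridge), 130 (x) x 64 (y) x 64 mm high, 0.15 kg, loose, latched down in the dock at the start, x axis along the dock's. Point at its centre, 32 mm below the rim. Walls and floor 4 mm. The inside is open from x = -61 to +34 mm and 56 mm wide; a solid block with a green thumb pad fills the +x end. Grasp it across its 64 mm width or by a wall.
- cartridge_pad (a point): Middle of the green thumb pad (28 x 56 mm) for pressing, on top of the cartridge's +x end, flush with its rim: 48 mm along the cartridge's x from its centre and 32 mm above it.
- mat: Blue mat with a thin white border line, 190 (x) x 120 (y) x 3 mm, fixed flat on the worktop. Origin: centre of its underside. (Room: on the left, y > 0.05, a glass shelf hangs 0.35 to 0.4 m above the worktop beyond about x = 0.7; keep hand and wrist clear of it.)
- tray: Blue trough, outside 278 (x) x 84 (y) x 40 mm high, inside 266 x 72 mm, level floor 6 mm thick, walls 6 mm; fixed. Origin: centre of its underside; x axis away from the robot within 0.2 rad. All balls start between the -x end wall and x = +5 mm; the +x end is free for setting the scoop in. The balls are smooth (friction 0.3) and lie still on the level.
- scoop_grip (a point): Middle of the scoop's black upright grip, a block 14 (x) x 36 (y) x 60 mm high; 108 mm above the scoop's underside. Steel scoop, 0.12 kg, loose, 64 mm wide, 134 mm high, front along its -x. It stands by itself on tines and heel (heel 37 mm behind this point). It starts on the scoop rest, front towards the robot (within 0.4 rad).
- scoop_tip (a point): Foremost point of the middle tine, on the scoop's underside: 73 mm in front (-x) of and 108 mm below scoop_grip. Three round tines 5 mm thick, 28 mm apart between centres (slots 23 mm, open at the front) run forward along the ground from an upright back plate 34 mm high, 25 mm behind scoop_grip; side plates 34 mm high. Same axes as scoop_grip.
- scoop_rest: Steel plate with a dark rubber inlay, 170 (x) x 120 (y) x 4 mm, fixed flat on the worktop; place of the scoop. Origin: centre of its underside.
- ball_1_center (a point): Full-size white ceramic grinding ball, 28 mm diameter, 30 g; point at its centre. 3 to 5 of the five are present. In the scoop it rides on two tines; it starts to run off the front when the scoop is tipped nose-down by 0.3 to 0.5 rad.
- ball_2_center (a point): Full-size white ceramic grinding ball, 28 mm diameter, 30 g; point at its centre. 3 to 5 of the five are present. In the scoop it rides on two tines; it starts to run off the front when the scoop is tipped nose-down by 0.3 to 0.5 rad.
- ball_3_center (a point): Full-size white ceramic grinding ball, 28 mm diameter, 30 g; point at its centre. 3 to 5 of the five are present. In the scoop it rides on two tines; it starts to run off the front when the scoop is tipped nose-down by 0.3 to 0.5 rad.
- ball_4_center (a point): Full-size white ceramic grinding ball, 28 mm diameter, 30 g; point at its centre. 3 to 5 of the five are present. In the scoop it rides on two tines; it starts to run off the front when the scoop is tipped nose-down by 0.3 to 0.5 rad.
- ball_5_center (a point): Full-size white ceramic grinding ball, 28 mm diameter, 30 g; point at its centre. 3 to 5 of the five are present. In the scoop it rides on two tines; it starts to run off the front when the scoop is tipped nose-down by 0.3 to 0.5 rad.
- worn_1_center (a point): Worn, undersized white ceramic grinding ball, 14 mm diameter, 12 g; point at its centre. 1 to 3 of the three are present. It falls through the scoop's slots.
- worn_2_center (a point): Worn, undersized white ceramic grinding ball, 14 mm diameter, 12 g; point at its centre. 1 to 3 of the three are present. It falls through the scoop's slots.
- worn_3_center (a point): Worn, undersized white ceramic grinding ball, 14 mm diameter, 12 g; point at its centre. 1 to 3 of the three are present. It falls through the scoop's slots.
- timer: White digital timer, 68 x 68 x 19 mm, loose bystander at the side of the work; origin at its underside.
- tape_roll: Roll of tan tape lying flat, 96 mm across, 25 mm high, loose bystander at the side of the work; origin at its underside.
- wipe_pack: Blue pack of wipes, 58 x 105 x 52 mm, loose bystander at the side of the work; origin at its underside.

How it is judged:
By the outcome, as a careful person would: the job done as asked, in the order asked, and still so for the second after the job is handed in, with the robot touching nothing.
Of ball_1, ball_2, ball_3, ball_4, ball_5 only 3 to 5 are there at a start; the rules pass over those that are not, and their reading is None.
Of worn_1, worn_2, worn_3 only 1 to 3 are there at a start; the rules pass over those that are not, and their reading is None.
At some moment in a run one of scoop, cartridge may be knocked a few centimetres aside while the robot is not near it.
It also fails if it takes over 184 s, if anything falls off the work surface, if the arm or the gripper's body presses on something with over 40 N, if the wrist force passes 120 N, or if a joint passes its speed limit or range.

## Robot

A 6-joint arm with a two-finger parallel gripper is mounted at the origin on a cart in front of the work surface, level with it; the furniture and walls round the work are solid. World frame = base frame: x ahead of the robot, y to its left, z up, the work surface at z = 0. Lengths are in m, angles in degrees, forces in N, time in s.
With the tool pointing down it reaches from about 0.25 to 0.85 m from the base axis. Payload 12.5 kg.
Tool frame: the origin (TCP) lies midway between the tips of the shut fingers; the grasp point (between the pads) lies 19 mm behind it; z points along the fingers, y is the line along which they close (so a half turn about z gives the same grasp; the last joint's range is limited). The gripper opens to 93 mm and grips with 3 to 60 N. Pads are 15 mm wide; open, the fingers measure 128 mm over their backs; the gripper's body (75 mm by 188 mm) begins 65 mm behind the grasp point.
Start: joints at [-4.847, 20.094, 94.641, -0, 65.266, -4.847], TCP at [0.55, 0, 0.219] pointing down, gripper open.
Joint ranges: [-157.81, 157.81], [-45, 120.19], [0.68, 151.7], [-89.99, 269.99], [4.06, 180], [-164.3, 164.3]. Speed limits (degrees/s): [127.2, 127.2, 159.86, 180, 180, 180].

## Interface

Orientations are given as a 3x3 rotation matrix whose columns are the frame's x, y, z axes.
In Python, from cell import env gives the robot as it stands.
- The arm moves only by the tool carry_out, never from a script. Its argument "rows" is a list of rows, each a list of 4 numbers: the shift along the tool's x, y, z normalised to -1 to 1, where 1 is 0.25 m, then the turn about the tool's z normalised to -1 to 1, where 1 is 45 degrees. In form: [[x, y, z, turn], ...]. A call has exactly 8 rows; each row is the pose to reach, as a shift and turn from the pose commanded when the call began, along the tool's axes at that moment; what a row does not reach only later rows make up. A row lasts 1/8 s, in which the tool goes at most 62.5 mm and 10.7 degrees, less where a joint would pass 70% of its speed; a pose out of reach is approached as far as the arm can. A call with a number of a shift or a turn outside -1 to 1 is refused whole. A call with a gripper value outside its range is refused whole. "grip" is the opening, from 0 (shut) to 1 (fully open), set as the call begins (left out, the last holds). The fingers move at their own pace and stop on an object; "newtons" is the grip in N (left out, the last holds). Time passes only in rows, so rows that repeat a pose let the fingers close, or fill a call up. It gives the time, the measured TCP pose, the force, the opening and the grip force at its end, in the units of the state.
- env.read_state(): the state, without advancing time (a new reading comes with each control period).
- env.get_image(name): name is "scene" or "side" or "wrist"; returns a dict with "img" (420x560x3 uint8, blue, green, red), "K" (3x3 intrinsics, pixels), "rvec" (rotation vector, rad) and "tvec" (3), from world to camera coordinates, as OpenCV has them; the wrist camera has in their place "mount" (4x4, takes a point from camera to tool coordinates, whose origin is the TCP and whose axes are the flange's). Camera axes: x right, y down, z forward; pixel columns grow to the right and rows downward; lengths in m; the calibration is good to about 2 mm. The wrist camera is an equidistant fisheye: a pixel r from the principal point sees the ray r / f radians off the axis. A picture is of the moment at which its call begins: read the wrist's pose just before it. There is no depth.
- env.hand_in(): hands the job in; it is judged then, once.
The state is a dict: "time": time; "qpos": joint angles; "joint_vel": joint speeds; "effort": joint torques, N m; "tool_pos": TCP position; "orientation": TCP orientation; "force": force on the tool from outside, world axes, zero at the start; "torque": the same for the moment, N m; "finger_gap": finger opening in m; "grasp_force": force on a finger pad.
Only numpy, scipy, OpenCV 4.12 (cv2) and the standard library are available. Lean on these libraries where they do the work, as an engineer would, in place of code of your own. Each camera call takes 0.05 s, during which the arm holds its last target. There are 200 camera calls.

## Working session

There is one attempt and no reset: what is moved stays moved. The work goes in short steps, Python scripts to look and compute and a tool call to move; the robot and the scene stay as the last step left them, time stands still between calls to the robot, and variables do not carry over. Pictures are saved under pics/ and viewed, at most 14 in all, crops included, and the job is handed in when it is done.

Besides the shell and the picture viewer there is one more tool, called after "Request:" as a command line: name --pt "numbers of a row" for each row, then --argument value for the rest. carry_out: Moves the arm, as the interface text tells. Its arguments: {"type":"object","properties":{"rows":{"type":"array","items":{"type":"array","items":{"type":"number","minimum":-1,"maximum":1}}},"grip":{"type":"number"},"newtons":{"type":"number"}},"required":["rows"]}

```bash
ls; mkdir -p pics; cat > h.py <<'E'
import numpy as np, cv2
from cell import env
def snap(n,name):
    s=env.read_state(); d=env.get_image(n); d['T']=np.eye(4)
    d['T'][:3,:3]=np.array(s['orientation']).reshape(3,3); d['T'][:3,3]=s['tool_pos']
    cv2.imwrite(f'pics/{name}.png',d['img']); np.save(f'pics/{name}.npy',d,allow_pickle=True); return d
def load(name): return np.load(f'pics/{name}.npy',allow_pickle=True).item()
def ray(d,u,v):
    K=np.array(d['K'])
    x,y=(u-K[0,2])/K[0,0],(v-K[1,2])/K[1,1]
    if 'mount' in d:
        r=np.hypot(x,y); c=np.array([x/r*np.sin(r),y/r*np.sin(r),np.cos(r)]) if r>0 else np.array([0,0,1.])
        M=d['T']@np.array(d['mount']); return M[:3,3],M[:3,:3]@c
    R=cv2.Rodrigues(np.array(d['rvec'],float))[0]; t=np.array(d['tvec'],float).ravel()
    v3=R.T@np.array([x,y,1]); return -R.T@t,v3/np.linalg.norm(v3)
def onz(d,u,v,z):
    o,r=ray(d,u,v); return (o+r*(z-o[2])/r[2]).round(4)
def tri(*a):
    A=0;b=0
    for d,u,v in a:
        o,r=ray(d,u,v); P=np.eye(3)-np.outer(r,r); A=A+P; b=b+P@o
    return np.linalg.solve(A,b).round(4)
def proj(d,p):
    p=np.array(p,float);K=np.array(d['K'])
    if 'mount' in d:
        c=np.linalg.inv(d['T']@np.array(d['mount']))@np.append(p,1); c=c[:3]
        th=np.arctan2(np.hypot(c[0],c[1]),c[2]); ph=np.arctan2(c[1],c[0])
        return np.array([K[0,2]+K[0,0]*th*np.cos(ph),K[1,2]+K[1,1]*th*np.sin(ph)])
    return cv2.projectPoints(p.reshape(1,3),np.array(d['rvec'],float),np.array(d['tvec'],float),K,None)[0].ravel()
E
python3 - <<'E'
from h import *
for n in ['scene','side','wrist']: 
    d=snap(n,n+'0')
im=[load(n+'0')['img'] for n in ['scene','side','wrist']]
s=env.read_state();print(s['tool_pos'],s['orientation'],s['time'],s['finger_gap'],s['force'])
for n in ['scene0','side0','wrist0']:
    d=load(n);print(n,d['K'],d.get('mount'),ray(d,280,210))
    cv2.imwrite(f'pics/{n}b.png',cv2.resize(d['img'],(800,600),interpolation=cv2.INTER_CUBIC))
E
```

```text
pics
[5.49755597e-01 5.40468886e-05 2.18226073e-01] [[ 4.38736234e-05  9.99999638e-01 -8.49956364e-04]
 [ 9.99999994e-01 -4.37851492e-05  1.04110924e-04]
 [ 1.04073671e-04 -8.49960926e-04 -9.99999633e-01]] 0.15 0.09273045587454054 [-0.65532671 -0.16447193 -0.6193473 ]
scene0 [[538.81195088   0.         284.43073222]
 [  0.         538.81195088 202.86530404]
 [  0.           0.           1.        ]] None (array([-0.31592412, -0.8703776 ,  1.06734921]), array([ 0.53224344,  0.58035649, -0.61636294]))
side0 [[474.18632039   0.         276.17717673]
 [  0.         474.18632039 217.89673123]
 [  0.           0.           1.        ]] None (array([0.26319654, 1.32425459, 0.83696894]), array([ 0.17613777, -0.85855836, -0.4815112 ]))
wrist0 [[325.1922621    0.         276.21716808]
 [  0.         325.1922621  210.34548049]
 [  0.           0.           1.        ]] [[ 6.85302229e-05 -9.70044537e-01 -2.42927132e-01  6.78568195e-02]
 [ 9.99999866e-01  1.91205362e-04 -4.81409804e-04  2.49918264e-04]
 [ 5.13437921e-04 -2.42927067e-01  9.70044420e-01 -1.66406974e-01]
 [ 0.00000000e+00  0.00000000e+00  0.00000000e+00  1.00000000e+00]] (array([0.55011419, 0.06790105, 0.38457642]), array([ 0.01016447, -0.24179307, -0.9702746 ]))
```

View pics/scene0b.png

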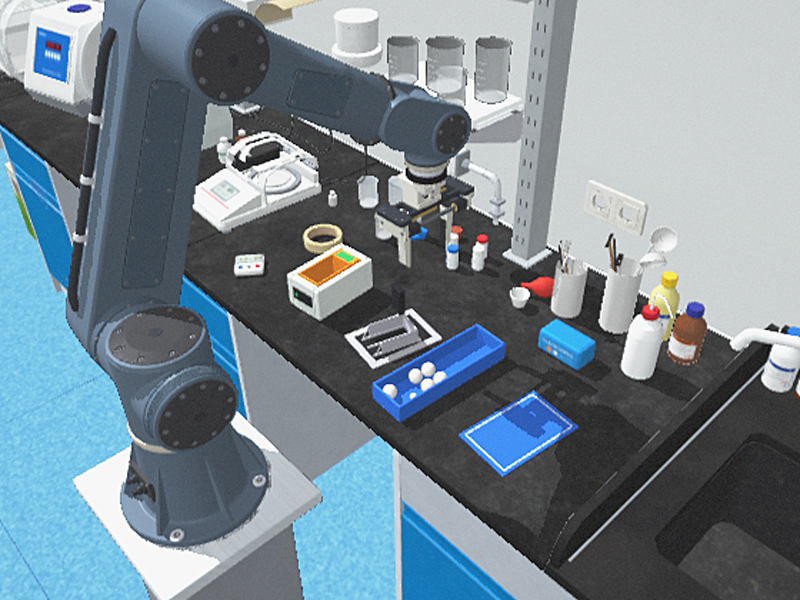

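View pics/side0b.png

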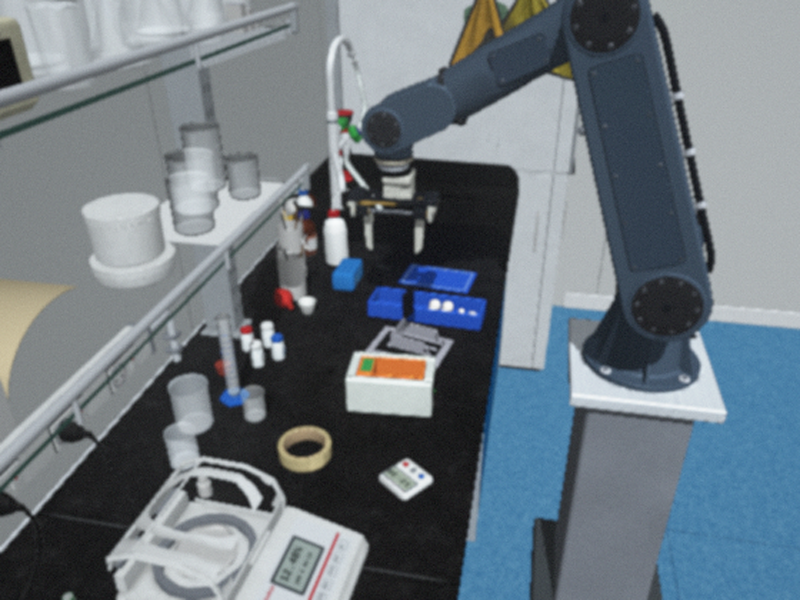

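View pics/wrist0b.png

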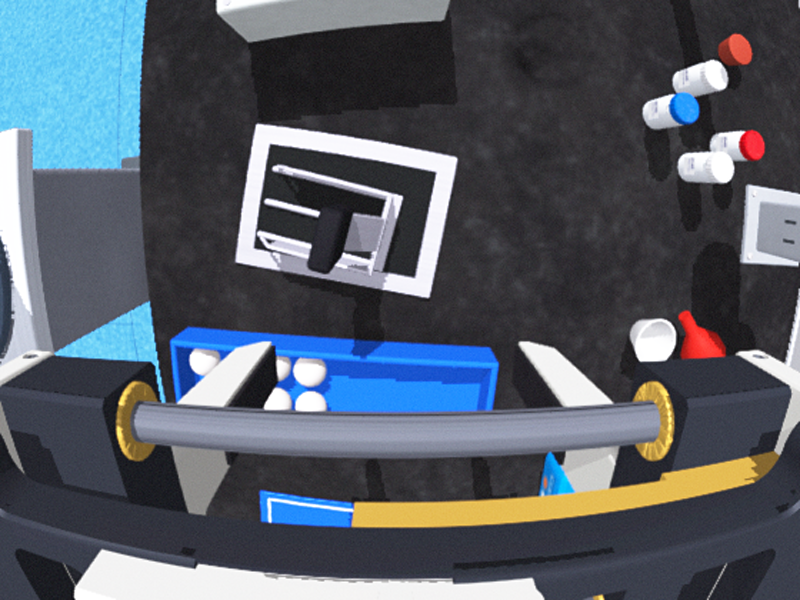

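```bash
python3 - <<'E'
from h import *
s,q,w=[load(n+'0') for n in ['scene','side','wrist']]
k=.7
print('pad',tri((s,347*k,254*k),(q,367*k,365*k)))
print('mat',[onz(s,u*k,v*k,.003) for u,v in [(460,434),(533,392),(578,427),(503,474)]])
print('rest',[onz(w,u*k,v*k,.004) for u,v in [(257,125),(457,157),(430,297),(237,263)]])
print('tray',[onz(w,u*k,v*k,.04) for u,v in [(176,342),(496,362)]],[onz(s,u*k,v*k,.04) for u,v in [(374,386),(475,325),(506,347),(404,407)]])
print('griptop',[onz(w,u*k,v*k,.138-.0) for u,v in [(335,212),(322,267)]])
E
```

```text
pad [0.5529 0.2549 0.0871]
mat [array([ 0.4118, -0.2354,  0.003 ]), array([ 0.593 , -0.2584,  0.003 ]), array([ 0.5824, -0.3735,  0.003 ]), array([ 0.3992, -0.3502,  0.003 ])]
rest [array([0.4352, 0.1229, 0.004 ]), array([0.6002, 0.0928, 0.004 ]), array([ 0.5794, -0.0243,  0.004 ]), array([0.4136, 0.0059, 0.004 ])]
tray [array([ 0.3637, -0.0548,  0.04  ]), array([ 0.6316, -0.0696,  0.04  ])] [array([ 0.3558, -0.0625,  0.04  ]), array([ 0.6268, -0.0721,  0.04  ]), array([ 0.6212, -0.1615,  0.04  ]), array([ 0.3596, -0.1415,  0.04  ])]
griptop [array([0.5181, 0.0546, 0.138 ]), array([0.5103, 0.0249, 0.138 ])]
```

Request:
carry_out --pt "0.1 0 0 0" --pt "0.25 0 0 0" --pt "0.4 0 0 0" --pt "0.55 0 0 0" --pt "0.7 0 0 0" --pt "0.8 0 0 0" --pt "0.8 0 0 0" --pt "0.8 0 0 0" --grip 0 --newtons 20

```text
time: 1.15
tool_pos: [0.5499, 0.1994, 0.2185]
orientation: [[0.0, 1.0, -0.0], [1.0, -0.0, -0.0], [-0.0, -0.0, -1.0]]
force: [0.0, 0.1, 0.2]
finger_gap: 0.0173
grasp_force: 0.0
```

```bash
python3 - <<'E'
from h import *
d=snap('wrist','wrist1'); print(d['T'].round(4))
cv2.imwrite('pics/wrist1b.png',cv2.resize(d['img'][0:300],(800,429),interpolation=cv2.INTER_CUBIC))
E
```

```text
[[ 1.000e-04  1.000e+00 -4.000e-04  5.499e-01]
 [ 1.000e+00 -1.000e-04 -3.000e-04  1.994e-01]
 [-3.000e-04 -4.000e-04 -1.000e+00  2.185e-01]
 [ 0.000e+00  0.000e+00  0.000e+00  1.000e+00]]
```

View pics/wrist1b.png

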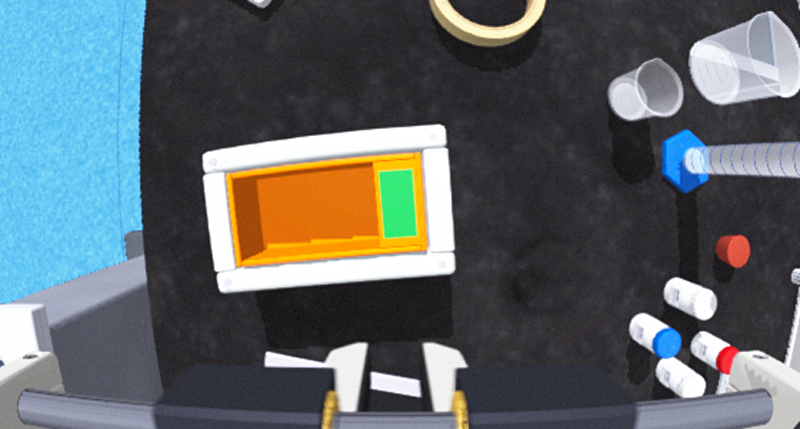

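```bash
python3 - <<'E'
from h import *
s,w=load('scene0'),load('wrist1');k=.7
print('pad',onz(w,398*k,204*k,.084),tri((s,347*k,254*k),(w,398*k,204*k)))
c=np.array([onz(w,u*k,v*k,.084) for u,v in [(228,172),(420,152),(428,247),(236,266)]]);print(c,c.mean(0))
D=np.array([onz(w,u*k,v*k,.082) for u,v in [(203,157),(444,127),(454,272),(219,291)]]);print(D,D.mean(0))
for A in (c,D):
  e=A[1]+A[2]-A[0]-A[3];print('yaw',np.degrees(np.arctan2(e[1],e[0])))
E
```

```text
pad [0.5521 0.2558 0.084 ] [0.5539 0.2547 0.09  ]
[[0.4387 0.2803 0.084 ]
 [0.5662 0.2897 0.084 ]
 [0.5718 0.2278 0.084 ]
 [0.4416 0.2161 0.084 ]] [0.504575 0.253475 0.084   ]
[[0.4195 0.292  0.082 ]
 [0.5818 0.3066 0.082 ]
 [0.5895 0.2109 0.082 ]
 [0.4266 0.1982 0.082 ]] [0.50435  0.251925 0.082   ]
yaw 4.680831082639679
yaw 4.798634146571289
```

Request:
carry_out --pt "0.1 0.008 0.05 0" --pt "0.2 0.008 0.15 0" --pt "0.228 0.008 0.25 0" --pt "0.228 0.008 0.35 0" --pt "0.228 0.008 0.4 0" --pt "0.228 0.008 0.46 0" --pt "0.228 0.008 0.5 0" --pt "0.228 0.008 0.51 0"

```text
time: 2.2
tool_pos: [0.5519, 0.2569, 0.0907]
orientation: [[0.0, 1.0, -0.0], [1.0, -0.0, -0.0], [-0.0, -0.0, -1.0]]
force: [0.7, -0.6, 0.0]
finger_gap: 0.0003
grasp_force: 0.0
```

Request:
carry_out --pt "0 0 0.01 0" --pt "0 0 0.02 0" --pt "0 0 0.03 0" --pt "0 0 0.04 0" --pt "0 0 0.045 0" --pt "0 0 0.05 0" --pt "0 0 0.052 0" --pt "0 0 0.054 0"

```text
time: 3.2
tool_pos: [0.5524, 0.2571, 0.0783]
orientation: [[-0.0, 1.0, 0.001], [1.0, 0.0, 0.0], [0.0, 0.001, -1.0]]
force: [-0.9, -0.5, 5.0]
finger_gap: 0.0007
grasp_force: 2.6
```

Request:
carry_out --pt "0 0 0.005 0" --pt "0 0 0.008 0" --pt "0 0 0.008 0" --pt "0 0 -0.03 0" --pt "0 0 -0.1 0" --pt "0 0 -0.2 0" --pt "0 0 -0.35 0" --pt "0 0 -0.5 0"

```text
time: 4.2
tool_pos: [0.5517, 0.257, 0.2044]
orientation: [[-0.0, 1.0, -0.0], [1.0, 0.0, 0.0], [0.0, -0.0, -1.0]]
force: [-0.1, 0.7, -0.3]
finger_gap: 0.0006
grasp_force: 0.0
```

Request:
carry_out --pt "-0.03 -0.03 0 -0.2" --pt "-0.06 -0.06 0 -0.4" --pt "-0.06 -0.09 0 -0.6" --pt "-0.06 -0.12 0 -0.8" --pt "-0.06 -0.15 0 -1" --pt "-0.06 -0.15 0 -1" --pt "-0.06 -0.15 0 -1" --pt "-0.06 -0.15 0 -1" --grip 1

```text
time: 5.2
tool_pos: [0.5147, 0.242, 0.2027]
orientation: [[-0.706, 0.709, 0.0], [0.709, 0.706, 0.0], [-0.0, 0.0, -1.0]]
force: [-0.2, -0.4, 0.1]
finger_gap: 0.0757
grasp_force: 0.0
```

Request:
carry_out --pt "0 0 0 -0.2" --pt "0 0 0 -0.4" --pt "0 0 0 -0.6" --pt "0 0 0 -0.8" --pt "0 0 0 -1" --pt "0 0 0 -1" --pt "0 0 0 -1" --pt "0 0 0 -1"

```text
time: 6.2
tool_pos: [0.5145, 0.242, 0.2026]
orientation: [[-1.0, 0.002, -0.0], [0.002, 1.0, -0.0], [0.0, -0.0, -1.0]]
force: [-0.3, 0.1, 0.4]
finger_gap: 0.0931
grasp_force: 0.0
```

```bash
python3 - <<'E'
from h import *
d=snap('wrist','wrist2'); print(d['T'].round(4),env.read_state()['qpos'])
s=snap('side','side2')
a=cv2.resize(d['img'],(800,600),interpolation=cv2.INTER_CUBIC)[60:460]; b=cv2.resize(s['img'][200:300,200:340],(280,200))
a[:200,520:]=b
cv2.imwrite('pics/wrist2b.png',a)
E
```

```text
[[-1.000e+00  2.200e-03 -1.000e-04  5.145e-01]
 [ 2.200e-03  1.000e+00 -0.000e+00  2.420e-01]
 [ 1.000e-04 -0.000e+00 -1.000e+00  2.026e-01]
 [ 0.000e+00  0.000e+00  0.000e+00  1.000e+00]] [ 2.05009794e+01  2.29775904e+01  9.28180255e+01  8.77828842e-04
  6.42056219e+01 -6.94008054e+01]
```

View pics/wrist2b.png

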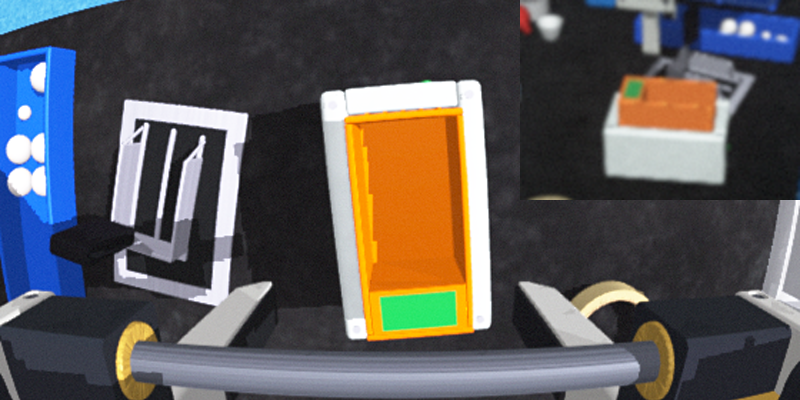

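```bash
python3 - <<'E'
from h import *
w=load('wrist2');k=.7
c=np.array([onz(w,u*k,v*k,.12) for u,v in [(346,174),(462,168),(473,390),(368,398)]]);print(c,c.mean(0))
e=c[2]+c[3]-c[0]-c[1];print('yaw',np.degrees(np.arctan2(e[1],e[0])))
E
```

```text
[[0.4407 0.2172 0.12  ]
 [0.4373 0.279  0.12  ]
 [0.565  0.2894 0.12  ]
 [0.5696 0.227  0.12  ]] [0.50315 0.25315 0.12   ]
yaw 4.501141085269916
```

Request:
carry_out --pt "0.01 0.048 0 -0.104" --pt "0.01 0.048 0.08 -0.104" --pt "0.01 0.048 0.18 -0.104" --pt "0.01 0.048 0.28 -0.104" --pt "0.01 0.048 0.36 -0.104" --pt "0.01 0.048 0.41 -0.104" --pt "0.01 0.048 0.44 -0.104" --pt "0.01 0.048 0.44 -0.104"

```text
time: 7.3
tool_pos: [0.512, 0.254, 0.0926]
orientation: [[-0.997, -0.081, -0.0], [-0.081, 0.997, -0.0], [0.0, -0.0, -1.0]]
force: [0.4, 0.5, -0.8]
finger_gap: 0.0933
grasp_force: 0.0
```

Request:
carry_out --pt "0 0 0 0" --pt "0 0 0 0" --pt "0 0 0 0" --pt "0 0 0 0" --pt "0 0 0 0" --pt "0 0 0 0" --pt "0 0 0 0" --pt "0 0 0 0" --grip 0.5 --newtons 40

```text
time: 8.3
tool_pos: [0.5121, 0.254, 0.0927]
orientation: [[-0.997, -0.082, 0.0], [-0.082, 0.997, 0.0], [-0.0, 0.0, -1.0]]
force: [1.1, -0.9, 2.4]
finger_gap: 0.0641
grasp_force: 40.0
```

Request:
carry_out --pt "0 0 -0.03 0" --pt "0 0 -0.08 0" --pt "0 0 -0.14 0" --pt "0 0 -0.22 0" --pt "0 0 -0.32 0" --pt "0 0 -0.42 0" --pt "0 0 -0.5 0" --pt "0 0 -0.52 0"

```text
time: 9.3
tool_pos: [0.5124, 0.2542, 0.2245]
orientation: [[-0.997, -0.082, 0.002], [-0.082, 0.997, 0.001], [-0.003, 0.001, -1.0]]
force: [0.2, 0.0, -1.6]
finger_gap: 0.0637
grasp_force: 40.0
```

Request:
carry_out --pt "0 -0.06 0 0" --pt "0 -0.18 0 0" --pt "0 -0.34 0 0" --pt "0.04 -0.5 0 0" --pt "0.08 -0.66 0 0" --pt "0.1 -0.82 0 0" --pt "0.1 -0.95 0 0" --pt "0.1 -1 0 0"

```text
time: 10.3
tool_pos: [0.5069, 0.0009, 0.2219]
orientation: [[-0.997, -0.08, -0.001], [-0.08, 0.997, -0.0], [0.001, 0.0, -1.0]]
force: [-0.1, 0.0, -2.7]
finger_gap: 0.0637
grasp_force: 40.0
```

Request:
carry_out --pt "0 -0.06 0 0" --pt "0 -0.18 0 0.05" --pt "0.02 -0.34 0 0.12" --pt "0.04 -0.5 0 0.2" --pt "0.06 -0.66 0 0.265" --pt "0.08 -0.8 0 0.265" --pt "0.09 -0.88 0 0.265" --pt "0.09 -0.9 0 0.265"

```text
time: 11.3
tool_pos: [0.5034, -0.2236, 0.2224]
orientation: [[-0.992, 0.127, -0.0], [0.127, 0.992, 0.0], [0.0, 0.0, -1.0]]
force: [0.2, 0.2, -1.5]
finger_gap: 0.0641
grasp_force: 40.0
```

```bash
python3 - <<'E'
from h import *
d=snap('wrist','wrist3'); print(d['T'].round(4))
cv2.imwrite('pics/wrist3b.png',cv2.resize(d['img'],(800,600),interpolation=cv2.INTER_CUBIC)[:480])
E
```

```text
[[-9.919e-01  1.267e-01 -4.000e-04  5.034e-01]
 [ 1.267e-01  9.919e-01  4.000e-04 -2.236e-01]
 [ 4.000e-04  3.000e-04 -1.000e+00  2.224e-01]
 [ 0.000e+00  0.000e+00  0.000e+00  1.000e+00]]
```

View pics/wrist3b.png

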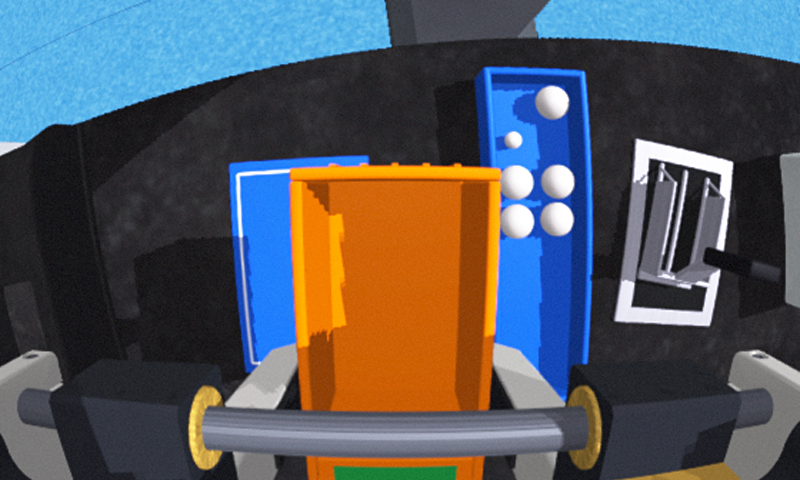

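```bash
python3 - <<'E'
from h import *
w=load('wrist3');k=.7
for n,u,v,z in [('mat nl',230,162,.003),('mat nr',370,157,.003),('mat fl',247,371,.003),('tray nl',479,70,.04),('tray nr',586,71,.04),('tray fr',590,362,.04),('b',552,102,.02),('b',516,182,.02),('b',557,182,.02),('b',516,222,.02),('b',557,220,.02),('w',513,140,.013),('rest',636,139,.004),('rest',733,161,.004),('rest',710,326,.004),('rest',614,321,.004),('grip top',715,256,.138),('cart rim nl',292,171,.2224-.0925+.12),('nr',499,171,.25)]:
  print(n,onz(w,u*k,v*k,z))
E
```

```text
mat nl [ 0.3941 -0.3503  0.003 ]
mat nr [ 0.4101 -0.2309  0.003 ]
mat fl [ 0.5825 -0.371   0.003 ]
tray nl [ 0.3545 -0.1396  0.04  ]
tray nr [ 0.3578 -0.0518  0.04  ]
tray fr [ 0.5991 -0.0655  0.04  ]
b [ 0.3797 -0.0776  0.02  ]
b [ 0.4437 -0.1166  0.02  ]
b [ 0.4464 -0.0813  0.02  ]
b [ 0.4761 -0.1198  0.02  ]
b [ 0.4778 -0.0842  0.02  ]
w [ 0.409  -0.1133  0.013 ]
rest [0.4121 0.0073 0.004 ]
rest [0.4335 0.1259 0.004 ]
rest [0.6011 0.0939 0.004 ]
rest [ 0.5784 -0.025   0.004 ]
grip top [ 0.4962 -0.0118  0.138 ]
cart rim nl [ 0.4279 -0.2442  0.2499]
nr [ 0.4357 -0.1826  0.25  ]
```

Request:
carry_out --pt "-0.01 -0.06 0 0" --pt "-0.025 -0.16 0.06 0" --pt "-0.043 -0.26 0.16 0" --pt "-0.043 -0.305 0.28 0" --pt "-0.043 -0.315 0.4 0" --pt "-0.043 -0.315 0.5 0" --pt "-0.043 -0.315 0.58 0" --pt "-0.043 -0.315 0.62 0"

```text
time: 12.35
tool_pos: [0.5041, -0.3024, 0.0667]
orientation: [[-0.992, 0.125, -0.001], [0.125, 0.992, 0.001], [0.001, 0.001, -1.0]]
force: [-0.2, 0.5, -2.6]
finger_gap: 0.0635
grasp_force: 40.0
```

Request:
carry_out --pt "0 0 0.03 0" --pt "0 0 0.055 0" --pt "0 0 0.075 0" --pt "0 0 0.09 0" --pt "0 0 0.1 0" --pt "0 0 0.107 0" --pt "0 0 0.112 0" --pt "0 0 0.115 0"

```text
time: 13.35
tool_pos: [0.5041, -0.3028, 0.0399]
orientation: [[-0.992, 0.126, -0.0], [0.126, 0.992, 0.0], [0.0, 0.0, -1.0]]
force: [-6.8, 3.6, 16.5]
finger_gap: 0.0639
grasp_force: 40.0
```

Request:
carry_out --pt "0 0 0 0" --pt "0 0 0 0" --pt "0 0 0 0" --pt "0 0 -0.05 0" --pt "0 0 -0.2 0" --pt "0 0 -0.4 0" --pt "0 0 -0.6 0" --pt "0 0 -0.8 0" --grip 1

```text
time: 14.35
tool_pos: [0.504, -0.3026, 0.2416]
orientation: [[-0.992, 0.126, 0.001], [0.126, 0.992, -0.001], [-0.001, -0.0, -1.0]]
force: [-0.2, -0.7, -0.3]
finger_gap: 0.0926
grasp_force: 0.0
```

Request:
carry_out --pt "0.03 0.1 0 0" --pt "0.05 0.25 0 0" --pt "0.07 0.45 0 0" --pt "0.1 0.65 0 0" --pt "0.12 0.85 0 0" --pt "0.12 0.95 0 0" --pt "0.12 0.95 0 0" --pt "0.12 0.95 0 0"

```text
time: 15.35
tool_pos: [0.5043, -0.064, 0.2393]
orientation: [[-0.992, 0.126, 0.0], [0.126, 0.992, -0.0], [-0.001, -0.0, -1.0]]
force: [-0.4, 0.6, -0.2]
finger_gap: 0.0934
grasp_force: 0.0
```

```bash
python3 - <<'E'
from h import *
d=snap('wrist','wrist4'); print(d['T'].round(4))
cv2.imwrite('pics/wrist4b.png',cv2.resize(d['img'],(800,600),interpolation=cv2.INTER_CUBIC)[:460])
E
```

```text
[[-9.920e-01  1.263e-01  5.000e-04  5.043e-01]
 [ 1.263e-01  9.920e-01 -3.000e-04 -6.400e-02]
 [-5.000e-04 -3.000e-04 -1.000e+00  2.393e-01]
 [ 0.000e+00  0.000e+00  0.000e+00  1.000e+00]]
```

View pics/wrist4b.png

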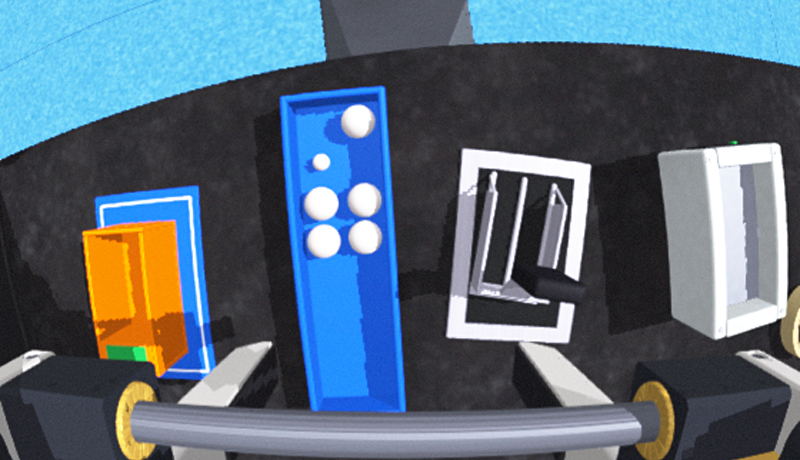

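```bash
python3 - <<'E'
from h import *
w,w0=load('wrist4'),load('wrist0');k=.7
a=onz(w,525*k,180*k,.0065);b=onz(w,509*k,284*k,.0065);a0=onz(w0,267*k,202*k,.0065)
l=onz(w,494*k,176*k,.0065);r=onz(w,556*k,186*k,.0065)
d=b-a;y=np.arctan2(d[1],d[0]);print(a,b,a0,l,r,np.degrees(y),np.linalg.norm(d))
d=r-l;print('yaw from tips',np.degrees(np.arctan2(-d[0],d[1])),np.linalg.norm(d))
for yy in (y,): print('grip',a[:2]+.073*np.array([np.cos(yy),np.sin(yy)]))
print(tri((w,525*k,180*k),(w0,267*k,202*k)))
for z in (.112,.138): print([onz(w0,u*k,v*k,z) for u,v in [(335,210),(322,267)]],onz(w,583*k,290*k,z))
# tray
T=[onz(w,u*k,v*k,.04) for u,v in [(282,98),(384,88),(405,411),(313,411)]];print(T)
E
```

```text
[0.4443 0.0593 0.0065] [0.5353 0.0365 0.0065] [0.4438 0.0574 0.0065] [0.4385 0.0317 0.0065] [0.4518 0.0877 0.0065] -14.065868997609513 0.09381279230467456
yaw from tips -13.360218444764463 0.0575577101698808
grip [0.51511124 0.04155828]
[0.4446 0.0578 0.0105]
[array([0.5147, 0.0544, 0.112 ]), array([0.5061, 0.0204, 0.112 ])] [0.5201 0.0652 0.112 ]
[array([0.5181, 0.0557, 0.138 ]), array([0.5103, 0.0249, 0.138 ])] [0.5128 0.0546 0.138 ]
[array([ 0.3539, -0.1337,  0.04  ]), array([ 0.3591, -0.0529,  0.04  ]), array([ 0.6298, -0.0698,  0.04  ]), array([ 0.6206, -0.1511,  0.04  ])]
```

Request:
carry_out --pt "0.011 0.15 0 0.145" --pt "0.011 0.3 0 0.145" --pt "0.011 0.4 0 0.145" --pt "0.011 0.424 0.1 0.145" --pt "0.011 0.424 0.25 0.145" --pt "0.011 0.424 0.4 0.145" --pt "0.011 0.424 0.54 0.145" --pt "0.011 0.424 0.585 0.145"

```text
time: 16.4
tool_pos: [0.5142, 0.0412, 0.0911]
orientation: [[-0.971, 0.239, -0.003], [0.239, 0.971, -0.0], [0.003, -0.001, -1.0]]
force: [0.8, 0.1, 0.3]
finger_gap: 0.0928
grasp_force: 0.0
```

Request:
carry_out --pt "0 0 0 0" --pt "0 0 0 0" --pt "0 0 0 0" --pt "0 0 0 0" --pt "0 0 0 0" --pt "0 0 0 0" --pt "0 0 0 0" --pt "0 0 0 0" --grip 0.3 --newtons 60

```text
time: 17.4
tool_pos: [0.515, 0.0421, 0.0927]
orientation: [[-0.971, 0.238, 0.0], [0.238, 0.971, -0.0], [-0.0, -0.0, -1.0]]
force: [-0.7, 0.2, 2.0]
finger_gap: 0.0355
grasp_force: 60.0
```

```bash
python3 - <<'E'
from h import *
d=snap('wrist','wrist5'); s=snap('side','side5');print(d['T'].round(4),env.read_state()['qpos'])
E
```

```text
[[-9.713e-01  2.380e-01  0.000e+00  5.150e-01]
 [ 2.380e-01  9.713e-01 -1.000e-04  4.210e-02]
 [-0.000e+00 -0.000e+00 -1.000e+00  9.270e-02]
 [ 0.000e+00  0.000e+00  0.000e+00  1.000e+00]] [-4.84136259e-01  2.65472188e+01  1.05682868e+02 -1.87897131e-03
  4.77698065e+01 -7.67141867e+01]
```

Request:
carry_out --pt "0 0 -0.04 0" --pt "0 0 -0.15 0" --pt "0 0 -0.3 0" --pt "0 0 -0.4 0" --pt "-0.06 -0.08 -0.43 -0.05" --pt "-0.16 -0.2 -0.43 -0.12" --pt "-0.28 -0.36 -0.43 -0.2" --pt "-0.38 -0.48 -0.43 -0.226"

```text
time: 18.5
tool_pos: [0.5791, -0.0987, 0.2007]
orientation: [[-0.998, 0.062, 0.0], [0.062, 0.998, -0.0], [-0.0, -0.0, -1.0]]
force: [0.1, 0.7, -0.6]
finger_gap: 0.0359
grasp_force: 60.0
```

Request:
carry_out --pt "-0.02 -0.025 0 0" --pt "-0.03 -0.045 0 0" --pt "-0.03 -0.045 0 0" --pt "-0.03 -0.045 0 0" --pt "-0.03 -0.045 0 0" --pt "-0.03 -0.045 0 0" --pt "-0.03 -0.045 0 0" --pt "-0.03 -0.045 0 0"

```text
time: 19.5
tool_pos: [0.5854, -0.1087, 0.2001]
orientation: [[-0.998, 0.063, -0.0], [0.063, 0.998, 0.0], [0.0, 0.0, -1.0]]
force: [-0.3, -0.0, -1.2]
finger_gap: 0.0353
grasp_force: 60.0
```

```bash
python3 - <<'E'
from h import *
d=snap('wrist','wrist6'); print(d['T'].round(4))
cv2.imwrite('pics/wrist6b.png',cv2.resize(d['img'][:,60:500],None,fx=1.42,fy=1.42,interpolation=cv2.INTER_CUBIC))
E
```

```text
[[-9.980e-01  6.280e-02 -1.000e-04  5.854e-01]
 [ 6.280e-02  9.980e-01  0.000e+00 -1.087e-01]
 [ 1.000e-04  0.000e+00 -1.000e+00  2.001e-01]
 [ 0.000e+00  0.000e+00  0.000e+00  1.000e+00]]
```

View pics/wrist6b.png

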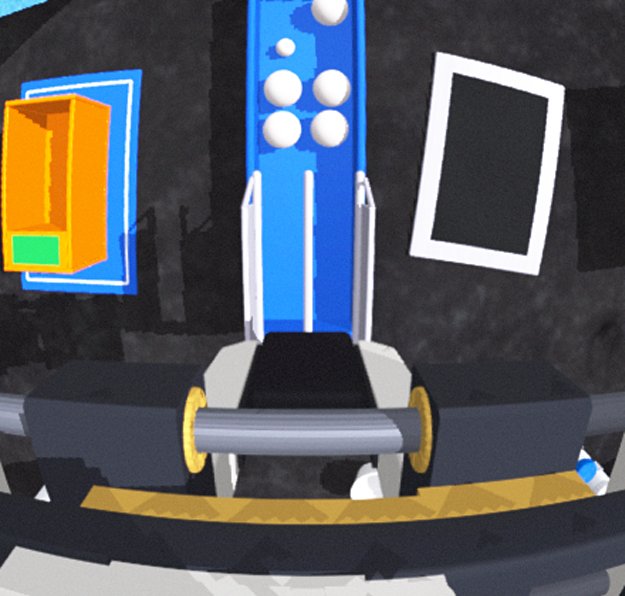

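```bash
python3 - <<'E'
from h import *
w=load('wrist6');k=1/1.42
Ti=np.linalg.inv(w['T'])
f=lambda u,v,z:(Ti@np.append(onz(w,60+u*k,v*k,z),1))[:3].round(4)
for n,u,v,z in [('tipM',308,173,.114),('tipL',256,173,.114),('tipR',360,174,.114),('rearM',308,330,.114),('trL',247.5,20,.04),('trL',247,150,.04),('trR',366,20,.04),('trR',365,150,.04),('b',330,9,.02),('b',282.5,88.5,.02),('b',331.5,88,.02),('b',282,129,.02),('b',329,128,.02),('w',285.5,47,.013)]: print(n,f(u,v,z))
E
```

```text
tipM [0.0737 0.0014 0.0861]
tipL [ 0.0739 -0.0268  0.0861]
tipR [0.0734 0.0296 0.0861]
rearM [-0.0149  0.0014  0.0861]
trL [ 0.1902 -0.0415  0.1601]
trL [ 0.0925 -0.0411  0.1601]
trR [0.1902 0.043  0.1601]
trR [0.0925 0.0416 0.1601]
b [0.2062 0.0184 0.1801]
b [ 0.1407 -0.0172  0.1801]
b [0.1412 0.0192 0.1801]
b [ 0.1094 -0.0175  0.1801]
b [0.1102 0.0172 0.1801]
w [ 0.1762 -0.0154  0.1871]
```

Request:
carry_out --pt "0.02 -0.003 0.02 0" --pt "0.04 -0.003 0.08 0" --pt "0.048 -0.003 0.16 0" --pt "0.048 -0.003 0.24 0" --pt "0.048 -0.003 0.31 0" --pt "0.048 -0.003 0.36 0" --pt "0.048 -0.003 0.38 0" --pt "0.048 -0.003 0.385 0"

```text
time: 20.55
tool_pos: [0.5735, -0.1088, 0.1039]
orientation: [[-0.998, 0.063, 0.0], [0.063, 0.998, -0.0], [-0.0, -0.0, -1.0]]
force: [0.4, 0.4, -0.7]
finger_gap: 0.0358
grasp_force: 60.0
```

Request:
carry_out --pt "0 0 0.008 0" --pt "0 0 0.014 0" --pt "0 0 0.02 0" --pt "0 0 0.025 0" --pt "0 0 0.03 0" --pt "0 0 0.033 0" --pt "0 0 0.034 0" --pt "0 0 0.034 0"

```text
time: 21.55
tool_pos: [0.5734, -0.1087, 0.0954]
orientation: [[-0.998, 0.063, -0.0], [0.063, 0.998, 0.0], [0.0, 0.0, -1.0]]
force: [-0.8, -0.2, -0.9]
finger_gap: 0.0359
grasp_force: 60.0
```

Request:
carry_out --pt "0.02 0 0.002 0" --pt "0.05 0 0.002 0" --pt "0.09 0 0.002 0" --pt "0.13 0 0.002 0" --pt "0.17 0 0.002 0" --pt "0.21 0 0.002 0" --pt "0.25 0 0.002 0" --pt "0.28 0 0.002 0"

```text
time: 22.55
tool_pos: [0.5029, -0.1043, 0.0949]
orientation: [[-0.998, 0.063, -0.0], [0.063, 0.998, -0.0], [0.0, -0.0, -1.0]]
force: [0.9, 0.1, -1.2]
finger_gap: 0.0358
grasp_force: 60.0
```

Request:
carry_out --pt "0.04 0 0 0" --pt "0.08 0 0 0" --pt "0.12 0 0 0" --pt "0.16 0 0 0" --pt "0.19 0 0 0" --pt "0.22 0 0 0" --pt "0.24 0 0 0" --pt "0.245 0 0 0"

```text
time: 23.55
tool_pos: [0.4422, -0.1005, 0.0949]
orientation: [[-0.998, 0.063, -0.0], [0.063, 0.998, 0.0], [0.0, 0.0, -1.0]]
force: [-0.7, -0.7, -2.1]
finger_gap: 0.0358
grasp_force: 60.0
```

```bash
python3 - <<'E'
from h import *
d=snap('wrist','wrist7'); print(d['T'].round(4))
cv2.imwrite('pics/wrist7b.png',cv2.resize(d['img'][60:320,60:500],None,fx=1.6,fy=1.6,interpolation=cv2.INTER_CUBIC))
E
```

```text
[[-9.980e-01  6.290e-02 -1.000e-04  4.422e-01]
 [ 6.290e-02  9.980e-01  0.000e+00 -1.005e-01]
 [ 1.000e-04  0.000e+00 -1.000e+00  9.490e-02]
 [ 0.000e+00  0.000e+00  0.000e+00  1.000e+00]]
```

View pics/wrist7b.png

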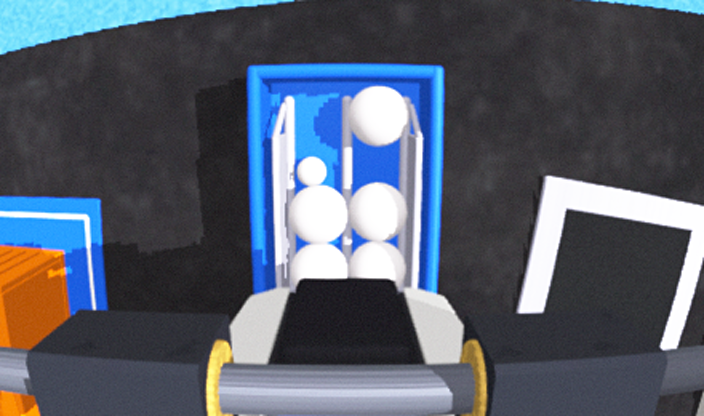

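Request:
carry_out --pt "0.005 0 0 0" --pt "0.01 0 0 0" --pt "0.014 0 0 0" --pt "0.018 0 0 0" --pt "0.022 0 0 0" --pt "0.026 0 0 0" --pt "0.028 0 0 0" --pt "0.028 0 0 0"

```text
time: 24.6
tool_pos: [0.4354, -0.1001, 0.0949]
orientation: [[-0.998, 0.063, 0.0], [0.063, 0.998, -0.0], [-0.0, -0.0, -1.0]]
force: [0.4, -0.1, -1.0]
finger_gap: 0.0355
grasp_force: 60.0
```

Request:
carry_out --pt "0 0 -0.01 0" --pt "0 0 -0.03 0" --pt "0 0 -0.06 0" --pt "0 0 -0.1 0" --pt "0 0 -0.15 0" --pt "0 0 -0.19 0" --pt "0 0 -0.21 0" --pt "0 0 -0.22 0"

```text
time: 25.6
tool_pos: [0.4354, -0.1, 0.1501]
orientation: [[-0.998, 0.063, 0.0], [0.063, 0.998, -0.0], [-0.0, -0.0, -1.0]]
force: [0.3, -0.3, -2.5]
finger_gap: 0.0356
grasp_force: 60.0
```

```bash
python3 - <<'E'
from h import *
d=snap('wrist','wrist8'); s=snap('side','side8');
a=cv2.resize(d['img'][60:320,60:500],None,fx=1.4,fy=1.4,interpolation=cv2.INTER_CUBIC)
b=cv2.resize(s['img'][150:260,230:380],(600,440))[:a.shape[0]]
cv2.imwrite('pics/wrist8b.png',cv2.resize(np.hstack([a,b[:a.shape[0],:,:]]),(800,240)))
cv2.imwrite('pics/wrist8b.png',a)
E
```

```text
(no output)
```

View pics/wrist8b.png

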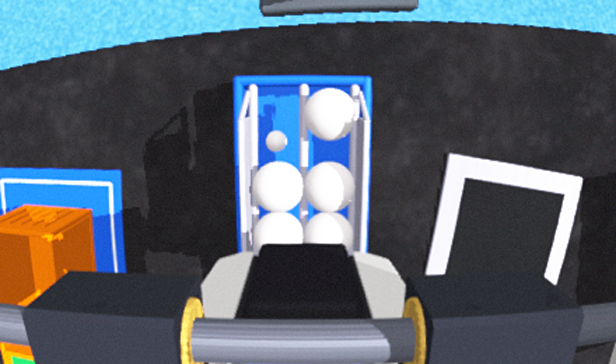

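Request:
carry_out --pt "-0.02 -0.02 -0.02 0" --pt "-0.06 -0.06 -0.06 0" --pt "-0.12 -0.115 -0.11 0" --pt "-0.2 -0.19 -0.16 0" --pt "-0.29 -0.275 -0.19 0" --pt "-0.39 -0.37 -0.2 0" --pt "-0.49 -0.47 -0.2 0" --pt "-0.59 -0.565 -0.2 0"

```text
time: 26.7
tool_pos: [0.5749, -0.2521, 0.2003]
orientation: [[-0.998, 0.063, 0.0], [0.063, 0.998, -0.0], [-0.0, -0.0, -1.0]]
force: [0.4, 0.8, -2.3]
finger_gap: 0.0357
grasp_force: 60.0
```

Request:
carry_out --pt "-0.08 -0.08 0 0" --pt "-0.145 -0.14 0 0" --pt "-0.195 -0.19 0 0" --pt "-0.23 -0.225 0 0.02" --pt "-0.255 -0.25 0 0.04" --pt "-0.27 -0.262 0 0.06" --pt "-0.278 -0.268 0 0.08" --pt "-0.278 -0.268 0 0.08"

```text
time: 27.7
tool_pos: [0.6389, -0.3214, 0.1999]
orientation: [[-0.992, 0.125, -0.0], [0.125, 0.992, 0.0], [0.0, 0.0, -1.0]]
force: [0.3, 0.2, -2.9]
finger_gap: 0.0354
grasp_force: 60.0
```

```bash
python3 - <<'E'
from h import *
d=snap('wrist','wrist9'); print(d['T'].round(4))
cv2.imwrite('pics/wrist9b.png',cv2.resize(d['img'][40:320,60:500],None,fx=1.6,fy=1.6,interpolation=cv2.INTER_CUBIC))
E
```

```text
[[-9.921e-01  1.255e-01 -1.000e-04  6.389e-01]
 [ 1.255e-01  9.921e-01  0.000e+00 -3.214e-01]
 [ 1.000e-04  0.000e+00 -1.000e+00  1.999e-01]
 [ 0.000e+00  0.000e+00  0.000e+00  1.000e+00]]
```

View pics/wrist9b.png

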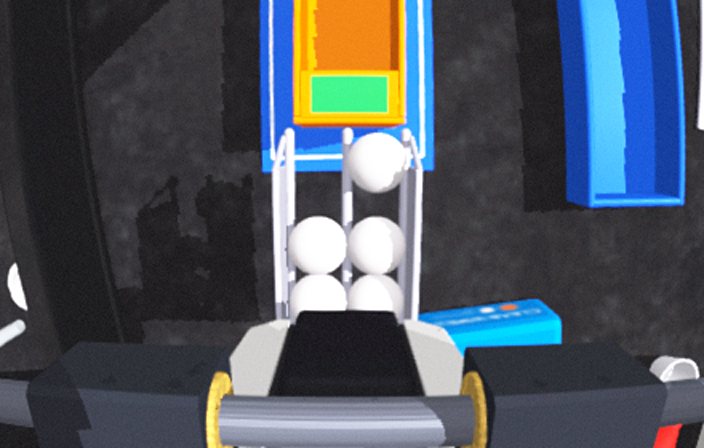

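```bash
python3 - <<'E'
from h import *
w=load('wrist9');k=1/1.6
Ti=np.linalg.inv(w['T'])
f=lambda u,v,z:((Ti@np.append(onz(w,60+u*k,40+v*k,z),1))[:3].round(4),onz(w,60+u*k,40+v*k,z))
for n,u,v,z in [('cfl',297,125,.067),('cfr',404,124,.067),('left up',294,10,.067),('r up',406,10,.067),('padc',349,95,.067),('tipM',347,132,.114),('ball',376,163,.122),('matfl',262,170,.003),('matfr',433,170,.003)]: print(n,*f(u,v,z))
E
```

```text
cfl [ 0.0787 -0.027   0.1329] [ 0.5575 -0.3383  0.067 ]
cfr [0.0793 0.034  0.1329] [ 0.5645 -0.2777  0.067 ]
left up [ 0.1468 -0.0288  0.1329] [ 0.4897 -0.3316  0.067 ]
r up [0.147  0.0354 0.1329] [ 0.4975 -0.2679  0.067 ]
padc [0.0957 0.0026 0.1329] [ 0.5443 -0.3068  0.067 ]
tipM [0.0732 0.0014 0.0859] [ 0.5665 -0.3109  0.114 ]
ball [0.0585 0.0149 0.0779] [ 0.5828 -0.2993  0.122 ]
matfl [ 0.05   -0.0578  0.1969] [ 0.5821 -0.3725  0.003 ]
matfr [0.05   0.062  0.1969] [ 0.5971 -0.2536  0.003 ]
```

Request:
carry_out --pt "0 0.003 0.02 0" --pt "0 0.008 0.05 0" --pt "0 0.008 0.08 0" --pt "0 0.008 0.11 0" --pt "0 0.008 0.13 0" --pt "0 0.008 0.14 0" --pt "0 0.008 0.14 0" --pt "0 0.008 0.14 0"

```text
time: 28.75
tool_pos: [0.6393, -0.3196, 0.1652]
orientation: [[-0.992, 0.125, 0.0], [0.125, 0.992, -0.0], [-0.0, -0.0, -1.0]]
force: [-0.1, -0.9, -2.2]
finger_gap: 0.036
grasp_force: 60.0
```

Request:
carry_out --pt "0.06 0 0 0" --pt "0.26 0 0 0" --pt "0.26 0 0 0" --pt "0.26 0 0 0" --pt "0.26 0 0 0" --pt "0.26 0 0 0" --pt "0.26 0 0 0" --pt "0.26 0 0 0"

```text
time: 29.75
tool_pos: [0.5748, -0.3113, 0.1648]
orientation: [[-0.992, 0.125, -0.0], [0.125, 0.992, 0.0], [0.0, 0.0, -1.0]]
force: [-0.1, 0.3, -2.4]
finger_gap: 0.0355
grasp_force: 60.0
```

```bash
python3 - <<'E'
from h import *
d=snap('wrist','wrist10'); print(d['T'].round(4))
cv2.imwrite('pics/wrist10b.png',cv2.resize(d['img'][40:320,60:500],None,fx=1.6,fy=1.6,interpolation=cv2.INTER_CUBIC))
a=load('wrist9')['img'];b=d['img']
for n,im in (('before',a),('after',b)):
    m=(im.min(2)>195)[40:260,200:360].astype('uint8'); N,l,st,c=cv2.connectedComponentsWithStats(m)
    print(n,[(c[i].round()+[200,40],st[i,4]) for i in range(1,N) if st[i,4]>60])
E
```

```text
[[-9.921e-01  1.252e-01 -1.000e-04  5.748e-01]
 [ 1.252e-01  9.921e-01  0.000e+00 -3.113e-01]
 [ 1.000e-04  0.000e+00 -1.000e+00  1.648e-01]
 [ 0.000e+00  0.000e+00  0.000e+00  1.000e+00]]
before [(array([237., 160.]), np.int32(1316)), (array([311., 165.]), np.int32(2147)), (array([277., 169.]), np.int32(97)), (array([276., 205.]), np.int32(3248)), (array([225., 251.]), np.int32(444))]
after [(array([231., 187.]), np.int32(1833)), (array([324., 180.]), np.int32(1456)), (array([264.,  80.]), np.int32(560)), (array([277., 132.]), np.int32(136)), (array([258., 157.]), np.int32(1040)), (array([295., 156.]), np.int32(952)), (array([276., 195.]), np.int32(1953)), (array([277., 223.]), np.int32(103))]
```

View pics/wrist10b.png

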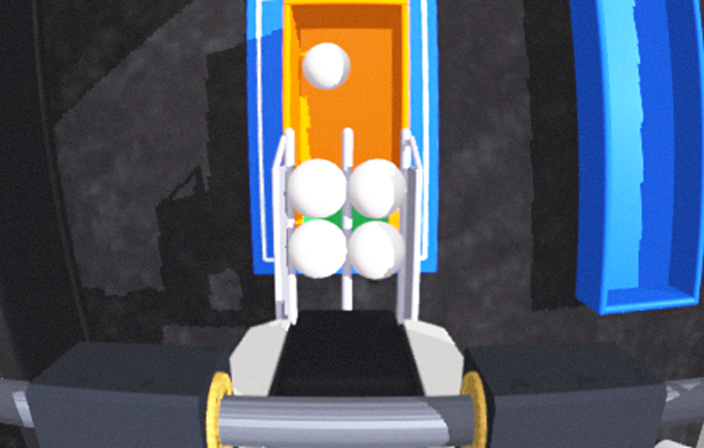

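Request:
carry_out --pt "-0.02 0 0 0" --pt "-0.06 0 0 0" --pt "-0.12 0 0 0" --pt "-0.2 0 0 0" --pt "-0.28 0 0 0" --pt "-0.34 0 0 0" --pt "-0.39 0 0 0" --pt "-0.42 0 0 0"

```text
time: 30.8
tool_pos: [0.6797, -0.3244, 0.1645]
orientation: [[-0.992, 0.125, -0.0], [0.125, 0.992, 0.0], [0.0, 0.0, -1.0]]
force: [-1.0, -0.2, -2.3]
finger_gap: 0.0357
grasp_force: 60.0
```

Request:
carry_out --pt "0.04 0 0 0" --pt "0.12 0 0 0" --pt "0.24 0 0 0" --pt "0.42 0 0 0" --pt "0.42 0 0 0" --pt "0.42 0 0 0" --pt "0.42 0 0 0" --pt "0.42 0 0 0"

```text
time: 31.8
tool_pos: [0.5751, -0.3114, 0.1647]
orientation: [[-0.992, 0.125, 0.0], [0.125, 0.992, -0.0], [-0.0, -0.0, -1.0]]
force: [-0.8, -0.1, -2.1]
finger_gap: 0.036
grasp_force: 60.0
```

```bash
cat >> h.py <<'E'
def blobs(im):
    m=(im.min(2)>170).astype('uint8')*255; m=m[20:300,200:360]
    c=cv2.HoughCircles(cv2.GaussianBlur(cv2.cvtColor(im,cv2.COLOR_BGR2GRAY),(5,5),1)[20:300,200:360],cv2.HOUGH_GRADIENT,1,16,param1=90,param2=14,minRadius=10,maxRadius=21)
    return [] if c is None else [tuple((x+[200,20,0]).round().astype(int)) for x in c[0]]
E
python3 - <<'E'
from h import *
print(blobs(load('wrist10')['img']))
d=snap('wrist','wrist11'); print(d['T'][:3,3].round(4),blobs(d['img']))
E
```

```text
[(np.int64(258), np.int64(196), np.int64(18)), (np.int64(256), np.int64(158), np.int64(19)), (np.int64(296), np.int64(158), np.int64(19)), (np.int64(296), np.int64(196), np.int64(18)), (np.int64(264), np.int64(80), np.int64(15)), (np.int64(234), np.int64(50), np.int64(20))]
[ 0.5751 -0.3114  0.1647] [(np.int64(258), np.int64(136), np.int64(18)), (np.int64(258), np.int64(178), np.int64(20)), (np.int64(296), np.int64(138), np.int64(20)), (np.int64(294), np.int64(178), np.int64(18)), (np.int64(262), np.int64(76), np.int64(14))]
```

Request:
carry_out --pt "-0.015 0 0 0" --pt "-0.045 0 0 0" --pt "-0.09 0 0 0" --pt "-0.145 0 0 0" --pt "-0.2 0 0 0" --pt "-0.245 0 0 0" --pt "-0.275 0 0 0" --pt "-0.29 0 0 0"

```text
time: 32.85
tool_pos: [0.647, -0.3204, 0.1647]
orientation: [[-0.992, 0.125, -0.0], [0.125, 0.992, 0.0], [0.0, 0.0, -1.0]]
force: [0.3, -0.0, -2.9]
finger_gap: 0.0356
grasp_force: 60.0
```

Request:
carry_out --pt "0.04 0 0 0" --pt "0.13 0 0 0" --pt "0.29 0 0 0" --pt "0.29 0 0 0" --pt "0.29 0 0 0" --pt "0.29 0 0 0" --pt "0.29 0 0 0" --pt "0.29 0 0 0"

```text
time: 33.85
tool_pos: [0.5749, -0.3113, 0.1648]
orientation: [[-0.992, 0.125, -0.0], [0.125, 0.992, -0.0], [0.0, -0.0, -1.0]]
force: [-0.8, -0.1, -2.3]
finger_gap: 0.0353
grasp_force: 60.0
```

```bash
python3 - <<'E'
from h import *
d=snap('wrist','wrist12'); print(d['T'][:3,3].round(4),blobs(d['img']))
E
```

```text
[ 0.5749 -0.3113  0.1648] [(np.int64(296), np.int64(162), np.int64(19)), (np.int64(260), np.int64(162), np.int64(19)), (np.int64(262), np.int64(68), np.int64(14)), (np.int64(264), np.int64(108), np.int64(17)), (np.int64(290), np.int64(96), np.int64(13)), (np.int64(294), np.int64(184), np.int64(16))]
```

```bash
python3 - <<'E'
from h import *
a,b=load('wrist12')['img'],None
d=snap('scene','scene12')
p=proj(d,[.5,-.3,.06]).astype(int);print(p)
b=d['img'][p[1]-50:p[1]+50,p[0]-65:p[0]+65]
a=cv2.resize(a[20:260,180:380],None,fx=2,fy=2,interpolation=cv2.INTER_CUBIC); b=cv2.resize(b,(390,300),interpolation=cv2.INTER_CUBIC)
o=np.zeros((480,790,3),'uint8');o[:,:400]=a;o[:300,400:]=b;cv2.imwrite('pics/c12.png',o)
E
```

```text
[364 284]
```

View pics/c12.png

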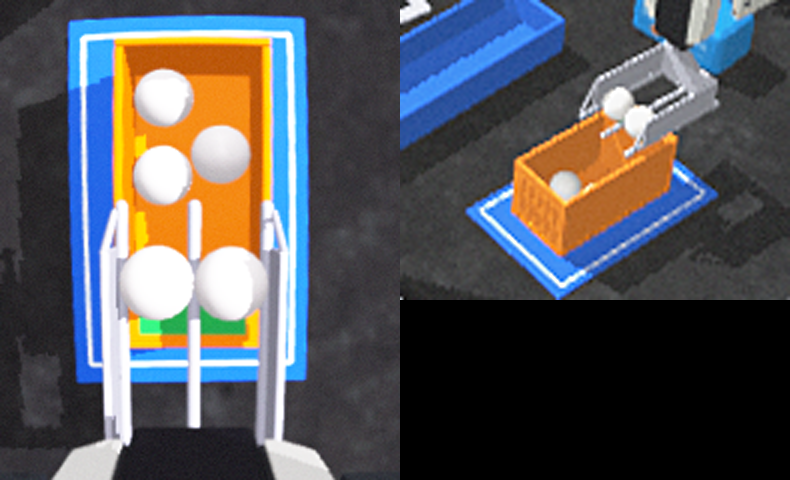

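Request:
carry_out --pt "-0.02 0 0 0" --pt "-0.06 0 0 0" --pt "-0.12 0 0 0" --pt "-0.2 0 0 0" --pt "-0.28 0 0 0" --pt "-0.34 0 0 0" --pt "-0.39 0 0 0" --pt "-0.42 0 0 0"

```text
time: 34.95
tool_pos: [0.6797, -0.3244, 0.1645]
orientation: [[-0.992, 0.125, -0.0], [0.125, 0.992, 0.0], [0.0, 0.0, -1.0]]
force: [-0.4, 0.0, -1.5]
finger_gap: 0.0355
grasp_force: 60.0
```

Request:
carry_out --pt "0.04 0 0 0" --pt "0.12 0 0 0" --pt "0.24 0 0 0" --pt "0.42 0 0 0" --pt "0.42 0 0 0" --pt "0.42 0 0 0" --pt "0.42 0 0 0" --pt "0.42 0 0 0"

```text
time: 35.95
tool_pos: [0.5751, -0.3113, 0.1647]
orientation: [[-0.992, 0.125, 0.0], [0.125, 0.992, -0.0], [-0.0, -0.0, -1.0]]
force: [-0.9, -0.7, -1.9]
finger_gap: 0.0352
grasp_force: 60.0
```

```bash
python3 - <<'E'
from h import *
d=snap('wrist','wrist13'); print(d['T'][:3,3].round(4),blobs(d['img']))
E
```

```text
[ 0.5751 -0.3113  0.1647] [(np.int64(256), np.int64(142), np.int64(20)), (np.int64(290), np.int64(96), np.int64(14)), (np.int64(296), np.int64(142), np.int64(18)), (np.int64(260), np.int64(106), np.int64(14)), (np.int64(262), np.int64(66), np.int64(13))]
```

Front pair now ~12 mm from the tips; one more stroke.

Request:
carry_out --pt "-0.015 0 0 0" --pt "-0.045 0 0 0" --pt "-0.09 0 0 0" --pt "-0.145 0 0 0" --pt "-0.2 0 0 0" --pt "-0.245 0 0 0" --pt "-0.275 0 0 0" --pt "-0.29 0 0 0"

```text
time: 37.0
tool_pos: [0.647, -0.3205, 0.1647]
orientation: [[-0.992, 0.125, -0.0], [0.125, 0.992, 0.0], [0.0, 0.0, -1.0]]
force: [-0.4, 0.1, -1.4]
finger_gap: 0.0356
grasp_force: 60.0
```

Request:
carry_out --pt "0.04 0 0 0" --pt "0.13 0 0 0" --pt "0.29 0 0 0" --pt "0.29 0 0 0" --pt "0.29 0 0 0" --pt "0.29 0 0 0" --pt "0.29 0 0 0" --pt "0.29 0 0 0"

```text
time: 38.0
tool_pos: [0.5749, -0.3113, 0.1647]
orientation: [[-0.992, 0.125, -0.0], [0.125, 0.992, 0.0], [0.0, 0.0, -1.0]]
force: [-0.1, 0.2, -1.3]
finger_gap: 0.0356
grasp_force: 60.0
```

```bash
python3 - <<'E'
from h import *
d=snap('wrist','wrist14'); print(d['T'][:3,3].round(4),blobs(d['img']))
E
```

```text
[ 0.5749 -0.3113  0.1647] [(np.int64(296), np.int64(122), np.int64(20)), (np.int64(258), np.int64(124), np.int64(19)), (np.int64(260), np.int64(106), np.int64(14)), (np.int64(290), np.int64(96), np.int64(14)), (np.int64(262), np.int64(68), np.int64(13)), (np.int64(290), np.int64(184), np.int64(14))]
```

Request:
carry_out --pt "-0.1 0 0 0" --pt "-0.1 0 0 0" --pt "-0.1 0 0 0" --pt "-0.1 0 0 0" --pt "-0.1 0 0 0" --pt "-0.1 0 0 0" --pt "-0.1 0 0 0" --pt "-0.1 0 0 0"

```text
time: 39.05
tool_pos: [0.5995, -0.3145, 0.1649]
orientation: [[-0.992, 0.125, -0.0], [0.125, 0.992, 0.0], [0.0, 0.0, -1.0]]
force: [0.9, -0.3, -1.6]
finger_gap: 0.0358
grasp_force: 60.0
```

```bash
python3 - <<'E'
from h import *
d=snap('wrist','wrist15'); print(d['T'][:3,3].round(4),blobs(d['img']))
E
```

```text
[ 0.5995 -0.3145  0.1649] [(np.int64(290), np.int64(62), np.int64(14)), (np.int64(262), np.int64(44), np.int64(15)), (np.int64(304), np.int64(150), np.int64(20)), (np.int64(262), np.int64(110), np.int64(13)), (np.int64(284), np.int64(92), np.int64(17)), (np.int64(262), np.int64(70), np.int64(13))]
```

```bash
python3 - <<'E'
from h import *
im=load('wrist15')['img']
for u,v,r in blobs(im):
    m=np.zeros(im.shape[:2],'uint8');cv2.circle(m,(int(u),int(v)),int(r*.75),255,-1)
    print(u,v,r,np.round(cv2.mean(im,m)[:3]),'std',np.round(im[m>0].std(0)))
s=im[30:170:5,235:320:3].min(2)
print('\n'.join(''.join('#' if x>180 else '+' if x>110 else '.' for x in r) for r in s))
E
```

```text
290 62 14 [222. 219. 223.] std [18. 19. 18.]
262 44 15 [250. 249. 250.] std [11. 12. 10.]
304 150 20 [ 96. 187. 163.] std [74. 33. 89.]
262 110 13 [255. 255. 255.] std [1. 1. 1.]
284 92 17 [217. 214. 220.] std [24. 22. 19.]
262 70 13 [255. 255. 255.] std [1. 1. 1.]
........+#...................
.....+#######................
.....#########.............+.
....+#########.............+.
.....########+..######.....+.
......+#####..+########+...#.
......+#####..##########...#.
.....#########+########+...+.
....##########.+######+....#.
....+#########..###+.......#.
.....+###############......#.
.......+###..#########.....#.
............##########.....#.
.............#########.....+.
.......######.+#####+......#.
.....#########.............#.
.....#########+............#.
.....#########+............#.
..#..+#########...........##.
+##....+####.+##.........+##.
###..........###.........+#+#
###+.........+#+.........+###
###+.........##+.........+###
###+.........##+.........+#++
###+.........##+.........+#++
###+.........##+.........+#++
###+.........+#+.........+#++
###+.........+#+.........+#++
```

Request:
carry_out --pt "0 0 -0.08 0" --pt "0 0 -0.18 0" --pt "0 0.05 -0.24 0" --pt "0.05 0.15 -0.24 0" --pt "0.1 0.28 -0.24 0" --pt "0.15 0.4 -0.24 0" --pt "0.2 0.52 -0.24 0" --pt "0.25 0.6 -0.24 0"

```text
time: 40.1
tool_pos: [0.556, -0.1559, 0.2256]
orientation: [[-0.992, 0.124, 0.001], [0.124, 0.992, 0.0], [-0.001, 0.0, -1.0]]
force: [0.5, -0.9, -0.2]
finger_gap: 0.0357
grasp_force: 60.0
```

Request:
carry_out --pt "0.05 0.12 0 0" --pt "0.1 0.28 0 0" --pt "0.15 0.44 0 0.03" --pt "0.2 0.6 0 0.069" --pt "0.24 0.73 0 0.069" --pt "0.242 0.789 0 0.069" --pt "0.242 0.789 0 0.069" --pt "0.242 0.789 0 0.069"

```text
time: 41.1
tool_pos: [0.5212, 0.0447, 0.2249]
orientation: [[-0.984, 0.179, 0.0], [0.179, 0.984, -0.0], [-0.0, -0.0, -1.0]]
force: [0.3, 0.3, -0.7]
finger_gap: 0.0356
grasp_force: 60.0
```

```bash
python3 - <<'E'
from h import *
d=snap('wrist','wrist16'); print(d['T'].round(4))
cv2.imwrite('pics/wrist16b.png',cv2.resize(d['img'],(800,600),interpolation=cv2.INTER_CUBIC)[:460])
E
```

```text
[[-9.838e-01  1.794e-01  1.000e-04  5.212e-01]
 [ 1.794e-01  9.838e-01 -3.000e-04  4.470e-02]
 [-1.000e-04 -2.000e-04 -1.000e+00  2.249e-01]
 [ 0.000e+00  0.000e+00  0.000e+00  1.000e+00]]
```

View pics/wrist16b.png

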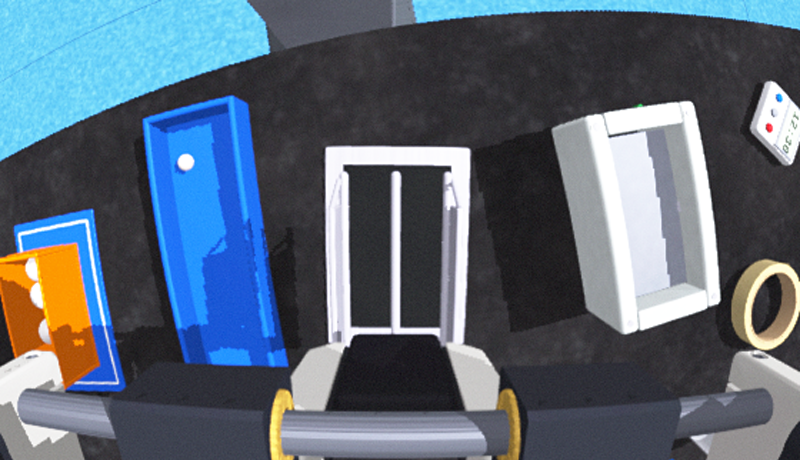

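Request:
carry_out --pt "0 0.003 0.04 0" --pt "0 0.005 0.12 0" --pt "0 0.005 0.21 0" --pt "0 0.005 0.3 0" --pt "0 0.005 0.38 0" --pt "0 0.005 0.44 0" --pt "0 0.005 0.48 0" --pt "0 0.005 0.5 0"

```text
time: 42.15
tool_pos: [0.5212, 0.0465, 0.0995]
orientation: [[-0.984, 0.179, -0.0], [0.179, 0.984, -0.0], [0.0, -0.0, -1.0]]
force: [0.6, -0.1, -0.8]
finger_gap: 0.0361
grasp_force: 60.0
```

Request:
carry_out --pt "0 0 0.006 0" --pt "0 0 0.012 0" --pt "0 0 0.018 0" --pt "0 0 0.023 0" --pt "0 0 0.027 0" --pt "0 0 0.03 0" --pt "0 0 0.031 0" --pt "0 0 0.031 0"

```text
time: 43.15
tool_pos: [0.5213, 0.0467, 0.0927]
orientation: [[-0.984, 0.179, 0.0], [0.179, 0.984, -0.0], [-0.0, 0.0, -1.0]]
force: [-3.2, 0.3, 6.2]
finger_gap: 0.0358
grasp_force: 60.0
```

Contact felt; release evenly and rise.

Request:
carry_out --pt "0 0 0 0" --pt "0 0 0 0" --pt "0 0 0 0" --pt "0 0 0 0" --pt "0 0 -0.02 0" --pt "0 0 -0.1 0" --pt "0 0 -0.25 0" --pt "0 0 -0.4 0" --grip 0.8 --newtons 10

```text
time: 44.15
tool_pos: [0.5211, 0.0467, 0.1935]
orientation: [[-0.984, 0.179, -0.0], [0.179, 0.984, 0.0], [0.0, 0.0, -1.0]]
force: [-0.2, -0.3, 0.2]
finger_gap: 0.0743
grasp_force: 0.0
```

Request:
carry_out --pt "0 0 -0.15 0" --pt "0 0 -0.3 0" --pt "0 -0.15 -0.3 0" --pt "0 -0.3 -0.3 0" --pt "0 -0.45 -0.3 0" --pt "0 -0.45 -0.3 0" --pt "0 -0.45 -0.3 0" --pt "0 -0.45 -0.3 0"

```text
time: 45.15
tool_pos: [0.5012, -0.0632, 0.2672]
orientation: [[-0.984, 0.178, 0.0], [0.178, 0.984, 0.0], [0.0, 0.0, -1.0]]
force: [0.1, -0.1, 0.0]
finger_gap: 0.0744
grasp_force: 0.0
```

```bash
python3 - <<'E'
from h import *
s,w=snap('scene','sceneF'),snap('wrist','wristF');print(w['T'].round(3))
ax=np.array([.984,-.179,0]);ay=np.array([.179,.984,0])
# dark check: compare expected pixel locations of tine tips, cartridge rim, balls
im=w['img']
g=np.array([.5213,.0467,0]); tip=g-.0737*ax+.0014*ay
for n,p in [('tip',tip+[0,0,.0065]),('midtine',tip+.05*ax+[0,0,.0065]),('griptop',g+[0,0,.142]),('cart pad',[.5443,-.3068,.067])]:
    u,v=proj(w,p); print(n,(u.round(),v.round()),im[int(v)-1:int(v)+2,int(u)-1:int(u)+2].mean((0,1)).round() if 0<v<419 and 0<u<559 else '')
def asc(im,u,v,a,b,st): 
    r=im[v-a:v+a:st,u-b:u+b:st].min(2); print('\n'.join(''.join('#' if x>150 else '+' if x>80 else '.' for x in q) for q in r))
u,v=proj(w,g-.03*ax+[0,0,.02]).astype(int);asc(im,u,v,60,60,3)
u,v=proj(s,[.49,-.3,.05]).astype(int);asc(s['img'],u,v,36,44,2)
E
```

```text
[[-0.984  0.178 -0.     0.501]
 [ 0.178  0.984  0.    -0.063]
 [ 0.     0.    -1.     0.267]
 [ 0.     0.     0.     1.   ]]
tip (np.float64(361.0), np.float64(127.0)) [180. 169. 169.]
midtine (np.float64(360.0), np.float64(165.0)) [212. 200. 201.]
griptop (np.float64(392.0), np.float64(204.0)) [50. 42. 42.]
cart pad (np.float64(103.0), np.float64(254.0)) [54. 51. 45.]
........................................
........................................
.....+######++++........................
.....#######################++..........
.....#############################......
.....#############################......
.....####.++++++##################......
.....####...................++####......
.....####.....................####......
.....####....#......#......+..####......
.....####....#......#.....+#..+###......
.....####....#......#.....+##.####......
.....####....#......#.....+#+.####......
.....####....##.....#.....+#.#####......
.....####...++#.....#.....++++####......
.....####...++#.....#.....+++#####......
.....####...++#.....#.....#++#####......
.....####...++#.....#.....#++##
[... 1831 characters left out ...]
#####+...........+.++....
...............+########+..............+#...
.........#......+#####+..................#..
........#+.......+##+.............+.....+#..
......#+..........+.............+......#+...
....+#...+.....................+.....++.....
.....#....+..................+......++......
......#....+......................+#........
.......#....+.............+......++.........
........#....+..........+......++...........
.........#....+..............++.............
..........#+...+.....+......#+..............
...........#+...+..+......++................
............##...++......#+.................
.............##........++...................
..............##......#+....................
```

```bash
python3 - <<'E'
from h import *
for n in ('scene12','sceneF','wristF','wrist16','wrist9'):
    d=load(n);im=d['img'];h=cv2.cvtColor(im,cv2.COLOR_BGR2HSV)
    m=cv2.inRange(h,(45,100,80),(80,255,255));N,l,st,c=cv2.connectedComponentsWithStats(m)
    for i in range(1,N):
        if st[i,4]>25: print(n,'green',c[i].round(1),st[i,4],onz(d,*c[i],.067))
    m=cv2.inRange(h,(5,150,120),(20,255,255));N,l,st,c=cv2.connectedComponentsWithStats(m);i=1+st[1:,4].argmax();print(n,'orange',st[i])
    if n=='sceneF':
        p=np.argwhere(l==i)[:,::-1]
        for k in ((-1,0),(1,0),(0,-1),(0,1)): q=p[(p@np.array(k)).argmax()];print(q,onz(d,*q,.067),onz(d,*q,.003))
E
```

```text
scene12 orange [ 336  271   56   48 1455]
sceneF green [ 19.  153.9] 34 [0.1037 0.9319 0.067 ]
sceneF green [377.8 275.3] 91 [ 0.5448 -0.3056  0.067 ]
sceneF orange [ 336  266   56   53 1507]
[336 302] [ 0.3974 -0.2933  0.067 ] [ 0.443  -0.2564  0.003 ]
[391 280] [ 0.556  -0.3398  0.067 ] [ 0.6118 -0.3059  0.003 ]
[374 266] [ 0.5646 -0.2769  0.067 ] [ 0.6209 -0.2389  0.003 ]
[351 318] [ 0.3857 -0.3523  0.067 ] [ 0.4306 -0.3192  0.003 ]
wristF green [102.7 249.7] 168 [ 0.538  -0.3048  0.067 ]
wristF orange [  70  163   72   92 3674]
wrist16 orange [   0  171   70  101 4142]
wrist9 green [278.   98.4] 1045 [ 0.5434 -0.3068  0.067 ]
wrist9 orange [ 248    0   62  101 4893]
```

Cartridge unmoved and centred, scoop on its rest, robot clear.

```bash
python3 -c "
from cell import env; print(env.hand_in())"
```

```text
the job is handed in; nothing more can be done
None
```

I handed the job in at about 45 s of the 184 s limit. The cartridge stands in the middle of the blue mat with all five full-size balls in it, the one worn ball seen is still in the tray, and the scoop is back in the middle of its rest. The arm interface could not tilt the scoop, so I ran the balls off its front into the cartridge with short forward strokes and sudden stops.

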